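# Open the small sprung ring case

## Task

Open the smaller of the two wooden ring cases that have a brass button: press its button so that the lid springs up, then steady the lid and ease it gently on back, past upright, until it rests fully open by itself. Leave the longer case shut.

Things in the scene. Friction and masses are not known exactly. Their poses are not given: they have to be found in the camera images.
- small_case: Case to open: dark wood, fixed to the bench, hollow body 80 (x) x 90 (y) x 40 mm high. Origin: centre of the body's underside, on the bench; z up, +x to its hinge side (back). A deck 60 mm wide, 20 mm high runs in front to x = -97 mm with the button at x = -68. Lid slab 84 x 94 x 8 mm, shut: underside z = 41, top 50, front edge x = -42; it turns about the line x = +41, z = 41 mm along y.
- small_case_button_top (a point): Centre of the top of the small case's round brass release button, 24 mm across, 42 mm above the bench, in a 40 mm wide collar whose top is 10 mm lower. It goes 6 mm straight down, 5 N when fully down, and springs back; the lid is freed from about 3 mm down. The lid's front edge is 26 mm behind the button's centre.
- small_case_lid (a joint): Angle of the small case's lid, rad: 0 shut and latched, 1.57 upright, 1.95 fully open on its stop. The button frees it: a spring pops it up and it comes to rest at about 1.05, its free edge then 113 mm above the bench, over the case's middle (x about 0). The spring acts below 1.25 only; let go before upright it falls back to 1.05, past upright it sinks to the stop. Under 1 N moves it.
- long_case: Case to leave shut: just like the small case, with the same button, deck and lid, but its body is 150 mm wide in y (lid 154 mm). Origin and axes as for the small case.
- long_case_lid (a joint): Angle of the long case's lid, rad: 0 = shut and latched; it must stay shut.

How it is judged:
On the way:
1. the small case's lid has sprung up after its button was pressed (value of joint small_case_lid above 0.4 rad), for 0.2 s.
At the end, for the whole second after the job is handed in: The small case's lid stands fully open (beyond 1.75 rad, some 100 degrees) and at rest; the long case's lid is shut (value of joint small_case_lid above 1.75 rad and velocity of joint small_case_lid below 0.1 rad/s and value of joint long_case_lid below 0.1 rad); the robot touches nothing.
It fails at once if the small case's lid is flung back (faster than 3 rad/s beyond 1.3 rad) (value of joint small_case_lid above 1.3 rad and velocity of joint small_case_lid above 3 rad/s).
It fails at once if the long case is opened (value of joint long_case_lid above 0.15 rad).
It also fails if it takes over 35 s, if anything falls off the work surface, if the arm or the gripper's body presses on something with over 40 N, if the wrist force passes 120 N, or if a joint passes its speed limit or range.

## Robot

A 7-joint arm with a two-finger parallel gripper is mounted at the origin on a cart in front of the work surface, level with it; the furniture and walls round the work are solid. World frame = base frame: x ahead of the robot, y to its left, z up, the work surface at z = 0. Lengths are in m, angles in rad, forces in N, time in s.
With the tool pointing down it reaches from about 0.425 to 0.925 m from the base axis. Payload 6.8 kg.
Tool frame: the origin (TCP) lies midway between the tips of the shut fingers; the grasp point (between the pads) lies 19 mm behind it (arm.pinch_z is the distance from the TCP to the grasp point, in m); x points along the fingers, z is the direction in which the jaws open and shut, and the axes are right-handed (so a half turn about x gives the same grasp; the last joint's range is limited). The gripper opens to 85 mm and grips with 20 to 120 N. Pads are 22 mm wide; open, the fingers measure 114 mm over their backs; the gripper's body (76 mm by 85 mm) begins 54 mm behind the grasp point. The pads swing forward as they close: fully open they stand 13 mm farther back than shut.
Start: joints at [1.087, 0.477, 0.022, 1.555, -0.011, 1.109, -0.083], TCP at [0.248, -0.628, 0.204] pointing down, gripper open.
Joint ranges: [-2.96, 2.96], [-0.34, 2.1], [-1.41, 1.46], [0.24, 2.44], [-1.37, 4.51], [0.17, 1.92], [-2.96, 2.96]. Speed limits (rad/s): [2.39, 2.39, 3.14, 3.14, 3.14, 3.14, 3.14].

## Interface

Orientations are given as a unit quaternion [x, y, z, w].
In Python, from bench import arm gives the robot as it stands.
- The arm moves only by the tool servo_tool, never from a script. Its argument "moves" is a list that holds one entry, the list of rows, each a list of 4 numbers: the shift along the tool's x, y, z in mm, then the turn about the tool's x in rad. In form: [[[dx, dy, dz, spin], ...]]. A call has 1 to 8 rows; each row shifts and turns the commanded pose from where the row before left it, along the tool's axes as they then stand; what a row does not reach is not made up. A row lasts 1/12 s, in which the tool goes at most 41.7 mm and 7.16 degrees, less where a joint would pass 70% of its speed; a pose out of reach is approached as far as the arm can. A call is refused whole if a number of a shift passes 41.7 or a number of a turn 0.125, either way. A call with a gripper value outside its range is refused whole. "jaw" is the finger opening in mm, from 0 to 85.4, set as the call begins (left out, the last holds). The fingers move at their own pace and stop on an object; the grip force is fixed at half the most. Time passes only in rows, so rows that do not move let the fingers close. It gives the time, the measured TCP pose, the force and the opening at its end, in the units of the state.
- arm.state(): the state, without advancing time (a new reading comes with each control period).
- arm.read_camera(name): name is "scene" or "top" or "wrist"; returns the picture (400x640x3 uint8, blue, green, red); there is no depth.
- arm.camera_params(name): a dict with "fx", "fy", "cx", "cy" (pixels), "position" and "orientation" of the camera in the world. Camera axes: x right, y up, looking along -z (the intrinsics and any distortion apply to the point x, -y, -z); pixel columns grow to the right and rows downward; lengths in m; the calibration is good to about 2 mm. A picture is of the moment at which its call begins: read the wrist's pose just before it. camera_params takes no time and is no camera call; for the wrist camera it gives the pose at the moment of the call.
- arm.sign_off(): hands the job in, once; it reports no verdict.
The state is a dict: "clock": time; "joints": joint angles; "qvel": joint speeds; "effort": joint torques, N m; "position": TCP position; "tcp_rot": TCP orientation; "force": force on the tool from outside, world axes, zero at the start; "torque": the same for the moment, N m; "opening": finger opening in m.
Only numpy, scipy, OpenCV 4.12 (cv2) and the standard library are available. Lean on these libraries where they do the work, as an engineer would, in place of code of your own. Each camera call takes 0.05 s, during which the arm holds its last target.

## Working session

There is one attempt and no reset: what is moved stays moved. The work goes in short steps, Python scripts to look and compute and a tool call to move; the robot and the scene stay as the last step left them, time stands still between calls to the robot, and variables do not carry over. Pictures are saved under pics/ and viewed, and the job is handed in when it is done.

Besides the shell and the picture viewer there is one more tool, called by a JSON object that holds its "op" and its "data", one argument or row to a line. servo_tool: Moves the arm, as the interface text tells. Its arguments: {"type":"object","properties":{"moves":{"type":"array","items":{"type":"array","items":{"type":"array","items":{"type":"number"}}}},"jaw":{"type":"number"}},"required":["moves"]}

```bash
ls; mkdir -p pics; python3 - <<'E'
from bench import arm
import cv2,json
for n in("scene","top","wrist"):
    print(n,arm.camera_params(n)); cv2.imwrite(f"pics/{n}0.png",arm.read_camera(n))
s=arm.state();print(s)
E
```

```text
pics
scene {'fx': 421.6597943364353, 'fy': 421.6597943364353, 'cx': 323.02827411159296, 'cy': 195.28515653721956, 'position': array([-0.0633577 , -0.40273114,  0.41376202]), 'orientation': array([ 0.47113249, -0.2600084 , -0.39802505,  0.74297097])}
top {'fx': 462.2460164762758, 'fy': 462.2460164762758, 'cx': 325.7544982728061, 'cy': 196.5619196995439, 'position': array([0.35049255, 0.03440576, 0.99120305]), 'orientation': array([ 0.07470769, -0.07039518, -0.6883216 ,  0.7181063 ])}
wrist {'fx': 314.7429764182568, 'fy': 314.7429764182568, 'cx': 322.236494073739, 'cy': 195.75858843873738, 'position': array([ 0.31406459, -0.60138921,  0.37373854]), 'orientation': array([-0.11773942,  0.08134807, -0.55646047,  0.81845688])}
{'clock': 0.15, 'joints': array([ 1.08689493,  0.47762968,  0.02236068,  1.55620054, -0.01148678,
        1.10929132, -0.08307715]), 'qvel': array([-0.00056951, -0.00207483, -0.00049201, -0.00385132, -0.00095991,
        0.00051869, -0.0001771 ]), 'effort': array([ 3.29243863e-03, -5.96921182e+01,  1.61052436e+00, -2.81494063e+01,
        1.26778739e-02,  6.44990461e-03,  1.58963087e-05]), 'position': array([ 0.24754062, -0.62745265,  0.20344637]), 'tcp_rot': array([ 0.39803424,  0.58503551, -0.39754709,  0.58417335]), 'force': array([ 0.24584511, -0.16315917, -0.83547345]), 'torque': array([-0.02460221,  0.05646053, -0.06129433]), 'opening': 0.08554152449353541}
```

View pics/scene0.png

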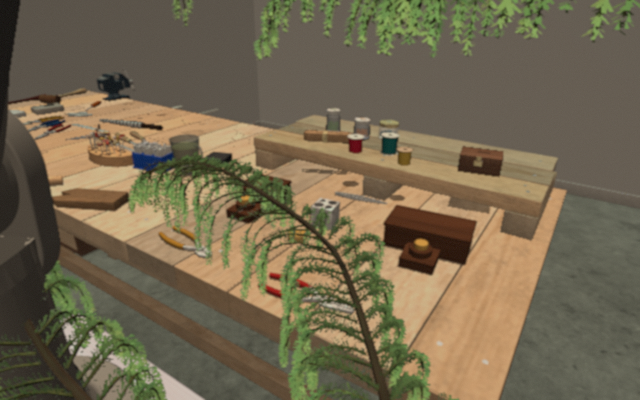

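View pics/top0.png

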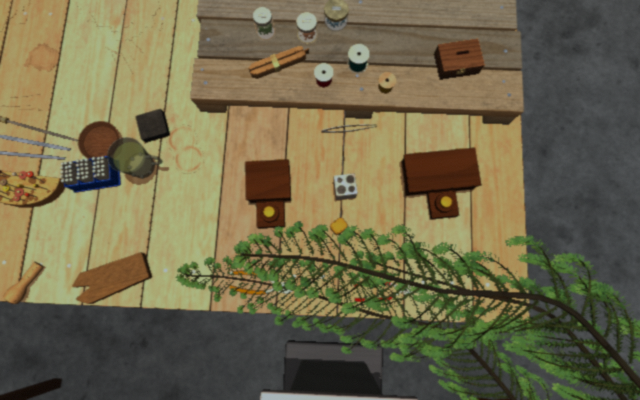

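View pics/wrist0.png

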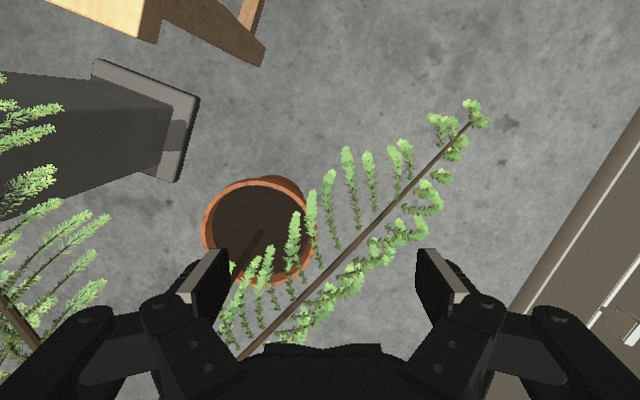

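The scene view shows the small case at about (255,205), partly behind a fern, and the long case at (430,235). In the top view the small case is at (268,180) with its button at (269,212), and the long case's button is at (446,202). The wrist camera sees only the floor and a fern.

```bash
cat > h.py <<'E'
import numpy as np, cv2
from scipy.spatial.transform import Rotation as R
def ray(p,u,v):
    d=np.array([(u-p['cx'])/p['fx'],-(v-p['cy'])/p['fy'],-1.])
    return np.array(p['position']),R.from_quat(p['orientation']).apply(d)
def onz(p,u,v,z):
    o,d=ray(p,u,v); return o+d*(z-o[2])/d[2]
def proj(p,X):
    c=R.from_quat(p['orientation']).inv().apply(np.array(X)-p['position'])
    return np.array([p['cx']+p['fx']*c[...,0]/-c[...,2],p['cy']+p['fy']*c[...,1]/c[...,2]]).T
def tri(rays):
    A=np.zeros((3,3));b=np.zeros(3)
    for o,d in rays:
        d=d/np.linalg.norm(d);M=np.eye(3)-np.outer(d,d);A+=M;b+=M@o
    return np.linalg.solve(A,b)
def case_pts(c,yaw,w=.09):
    P=np.array([[-.042,-w/2-.002,.05],[-.042,w/2+.002,.05],[.042,w/2+.002,.05],[.042,-w/2-.002,.05],[-.097,-.03,.02],[-.097,.03,.02],[-.068,0,.042]])
    Q=P.copy();k=np.cos(yaw);s=np.sin(yaw)
    Q[:,0]=c[0]+k*P[:,0]-s*P[:,1];Q[:,1]=c[1]+s*P[:,0]+k*P[:,1];return Q
E
python3 - <<'E'
from h import *
from bench import arm
s=cv2.imread('pics/scene0.png');t=cv2.imread('pics/top0.png')
a=cv2.resize(t[140:250,220:320],None,fx=5,fy=5,interpolation=3)
cv2.imwrite('pics/tz.png',a); cv2.imwrite('pics/sz.png',cv2.resize(s[160:260,190:330],None,fx=5,fy=5,interpolation=3))
p=arm.camera_params('top')
print(onz(p,269,212,.042),onz(p,446,202,.042))
for q in [(247,163),(290,160),(248,202),(291,200)]: print(onz(p,*q,.05))
print(R.from_quat(arm.state()['tcp_rot']).as_matrix().round(3))
pw=arm.camera_params('wrist');st=arm.state()
Rt=R.from_quat(st['tcp_rot']);print(Rt.inv().apply(pw['position']-st['position']),(Rt.inv()*R.from_quat(pw['orientation'])).as_matrix().round(3))
E
```

```text
[0.51043405 0.16122934 0.042     ] [ 0.54724128 -0.20729429  0.042     ]
[0.6119327  0.21370289 0.05      ]
[0.6223218  0.12331122 0.05      ]
[0.52825964 0.20513962 0.05      ]
[0.53625057 0.11620485 0.05      ]
[[-0.001  0.93   0.367]
 [ 0.001  0.367 -0.93 ]
 [-1.    -0.    -0.001]]
[-1.70430447e-01  7.14277345e-02 -1.34502951e-05] [[ 0.     0.283 -0.959]
 [ 0.     0.959  0.283]
 [ 1.    -0.001  0.   ]]
```

View pics/tz.png

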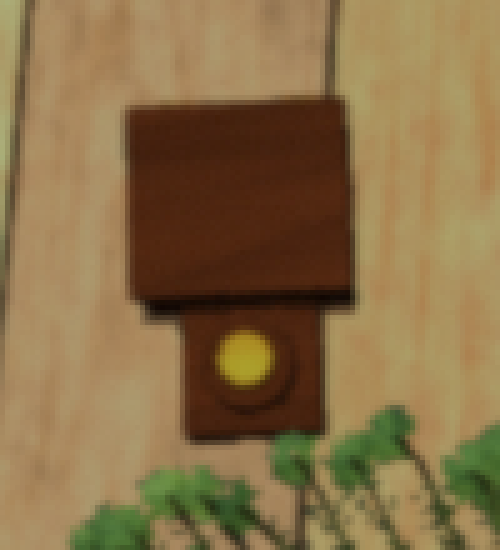

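View pics/sz.png

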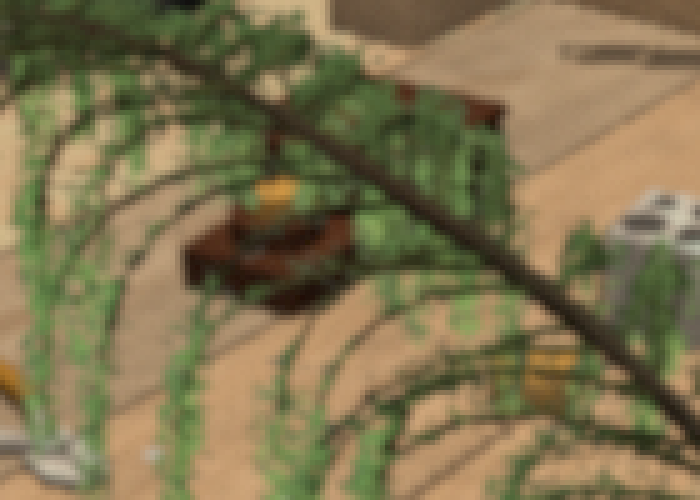

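The zoomed views put the button top at (268.9,211.6) in the top camera and about (245.4,197.6) in the scene camera. The lid corners in the top camera are (245.4,161.6), (289,159.6), (290.4,198.4) and (246.4,199.6). The fern tip is at (180,270) top and (135,195) scene.

```bash
python3 - <<'E'
from h import *
from bench import arm
from scipy.optimize import least_squares
t=arm.camera_params('top');s=arm.camera_params('scene')
print('button tri',tri([ray(t,268.9,211.6),ray(s,245.4,197.6)]))
print('fern tip',tri([ray(t,180,270),ray(s,135,195)]))
obs=np.array([(290.4,198.4),(246.4,199.6),(245.4,161.6),(289,159.6),(284.8,227),(257.5,227.7),(268.9,211.6)])
f=lambda x:(proj(t,case_pts(x[:2],x[2]))-obs).ravel()
r=least_squares(f,[.57,.16,.08]);print(r.x,f(r.x).round(1));print(case_pts(r.x[:2],r.x[2])[-1])
E
```

```text
button tri [0.51180842 0.1615846  0.039935  ]
fern tip [0.38027116 0.33320724 0.05092044]
[0.5779887  0.16710755 0.09244728] [ 0.6 -0.4 -0.6  0.6 -0.2 -0.3  0.6 -0.4  0.2 -0.4 -0.9  0.4  0.3  0.5]
[0.51027908 0.16083008 0.042     ]
```

```bash
python3 - <<'E'
from h import *
from bench import arm
t=arm.camera_params('top');s=arm.camera_params('scene')
S=np.array([(385,398),(372,345),(352,290),(335,255),(310,215),(280,190),(245,168),(200,157),(165,160),(140,185)],float)
for uv in [(205,270),(240,255),(280,252),(330,258),(380,268),(430,280),(480,290),(530,297),(570,320),(600,360)]:
    best=[]
    for i in range(len(S)-1):
        for k in np.linspace(0,1,20):
            q=S[i]*(1-k)+S[i+1]*k
            X=tri([ray(t,*uv),ray(s,*q)]);e=np.linalg.norm(proj(t,X)-uv)
            best.append((e,*X.round(3),*q.round()))
    print(uv,min(best))
E
python3 -c "
import cv2;s=cv2.imread('pics/top0.png');cv2.imwrite('pics/tf.png',cv2.resize(s[200:400,160:640],None,fx=1.66,fy=1.66))"
```

```text
(205, 270) (np.float64(0.25117512935789954), np.float64(0.382), np.float64(0.263), np.float64(0.119), np.float64(154.0), np.float64(171.0))
(240, 255) (np.float64(0.44519565913271963), np.float64(0.411), np.float64(0.194), np.float64(0.15), np.float64(189.0), np.float64(158.0))
(280, 252) (np.float64(0.10088414676536898), np.float64(0.419), np.float64(0.122), np.float64(0.155), np.float64(221.0), np.float64(162.0))
(330, 258) (np.float64(0.30836024931988487), np.float64(0.412), np.float64(0.031), np.float64(0.152), np.float64(258.0), np.float64(176.0))
(380, 268) (np.float64(0.03427465914377958), np.float64(0.4), np.float64(-0.062), np.float64(0.127), np.float64(301.0), np.float64(207.0))
(430, 280) (np.float64(0.01814090049152496), np.float64(0.388), np.float64(-0.19), np.float64(-0.035), np.float64(366.0), np.float64(328.0))
(480, 290) (np.float64(15.982389640406678), np.float64(0.35), np.float64(-0.281), np.float64(-0.073), np.float64(385.0), np.float64(398.0))
(530, 297) (np.float64(35.19143686763424), np.float64(0.314), np.float64(-0.327), np.float64(0.015), np.float64(385.0), np.float64(398.0))
(570, 320) (np.float64(45.709130973423306), np.float64(0.266), np.float64(-0.355), np.float64(0.093), np.float64(385.0), np.float64(398.0))
(600, 360) (np.float64(46.86027903771709), np.float64(0.21), np.float64(-0.372), np.float64(0.157), np.float64(385.0), np.float64(398.0))
```

View pics/tf.png

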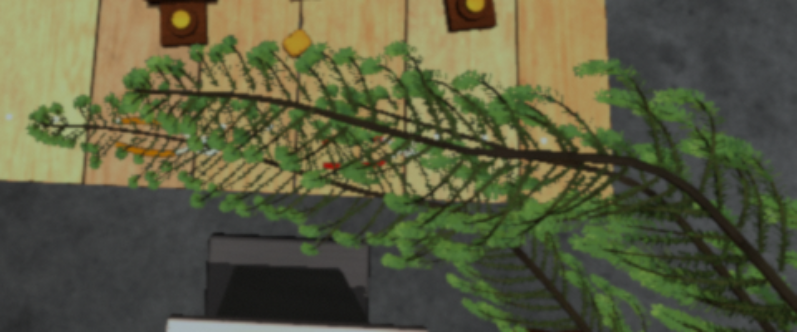

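Button located at about (0.511, 0.161, 0.041), and the case yaw is about 0.09. I'll go up first, over the fern, then across with the jaws shut.

{"op": "servo_tool", "data": {
  "moves": [
    [[-38,0,0,0.071],[-38,0,0,0.071],[-38,0,0,0.071],[-38,0,0,0.071],[0,28,-30,0],[0,28,-30,0],[0,28,-30,0],[0,28,-30,0]]
  ],
  "jaw": 0
}}

```text
clock: 0.82
position: [0.349, -0.4965, 0.3561]
tcp_rot: [0.477, 0.522, -0.477, 0.522]
force: [0.6, -0.5, -0.1]
opening: 0.0
```

{"op": "servo_tool", "data": {
  "moves": [
    [[0,28,-30,0],[0,28,-30,0],[0,28,-30,0],[0,28,-30,0],[0,28,-30,0],[0,28,-30,0],[0,5,-38,0],[0,5,-38,0]]
  ]
}}

```text
clock: 1.48
position: [0.5028, -0.2246, 0.3554]
tcp_rot: [0.476, 0.523, -0.476, 0.522]
force: [1.1, -1.1, 0.3]
opening: 0.0003
```

{"op": "servo_tool", "data": {
  "moves": [
    [[0,5,-38,0],[0,5,-38,0],[0,5,-38,0],[0,5,-38,0],[0,5,-38,0],[0,5,-38,0],[0,5,-38,0],[0,0,0,0]]
  ]
}}

```text
clock: 2.15
position: [0.5116, 0.0505, 0.3564]
tcp_rot: [0.474, 0.526, -0.472, 0.524]
force: [-0.3, 1.2, -0.4]
opening: 0.0
```

{"op": "servo_tool", "data": {
  "moves": [
    [[20,3,-28,0],[20,3,-28,0],[20,3,-28,0],[20,3,-26,0],[20,0,0,0],[20,0,0,0],[20,0,0,0],[0,0,0,0]]
  ]
}}

```text
clock: 2.82
position: [0.5118, 0.1505, 0.2121]
tcp_rot: [0.474, 0.524, -0.479, 0.521]
force: [-1.4, 0.1, -0.0]
opening: -0.0002
```

```bash
python3 - <<'E'
from h import *
from bench import arm
pw=arm.camera_params('wrist');im=arm.read_camera('wrist');st=arm.state()
cv2.imwrite('pics/w1.png',im)
np.save('pw1.npy',pw,allow_pickle=True)
print(st['position'],R.from_quat(st['tcp_rot']).as_matrix().round(3),st['force'])
print(proj(pw,case_pts([.578,.1671],.0924)).round(1), proj(pw,case_pts([.578,.1671],.0924)[-1]))
print(proj(pw,st['position']))
E
```

```text
[0.5129356  0.15089031 0.21433734] [[-0.004  0.996  0.092]
 [-0.001  0.092 -0.996]
 [-1.    -0.005  0.001]] [-0.17315409 -1.14670256  0.63432178]
[[356.7 147.2]
 [267.4 147.2]
 [263.1  60.9]
 [359.4  61. ]
 [338.3 189.7]
 [288.1 189.7]
 [312.5 169.8]] [312.48170072 169.80538624]
[321.61838557 230.07934826]
```

View pics/w1.png

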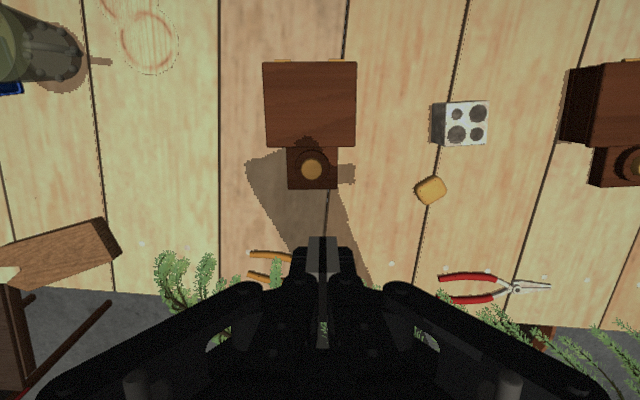

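The wrist view shows the small case's button at (312,169) and lid corners at (263,62), (356,62), (356,147) and (267,147). These agree with the prediction from the top camera. Now I'll descend over the button.

{"op": "servo_tool", "data": {
  "moves": [
    [[30,-1,-5,0],[30,0,-5,0],[30,0,0,0],[25,0,0,0],[20,0,0,0],[15,0,0,0],[0,0,0,0],[0,0,0,0]]
  ]
}}

```text
clock: 3.53
position: [0.5132, 0.1617, 0.067]
tcp_rot: [0.477, 0.522, -0.477, 0.522]
force: [0.9, -0.1, 0.3]
opening: -0.0
```

```bash
python3 - <<'E'
from h import *
from bench import arm
st=arm.state();pw=arm.camera_params('wrist');im=arm.read_camera('wrist')
cv2.imwrite('pics/w2.png',im)
print(st['position'],st['force'],proj(pw,case_pts([.578,.1671],.0924)).round(1))
E
```

```text
[0.51317199 0.16168701 0.06700306] [ 0.93283706 -0.05076286  0.26341844] [[399.5 184.8]
 [246.6 184.9]
 [235.9  34. ]
 [410.3  33.8]
 [362.7 245.5]
 [283.3 245.5]
 [323.  219.9]]
```

View pics/w2.png

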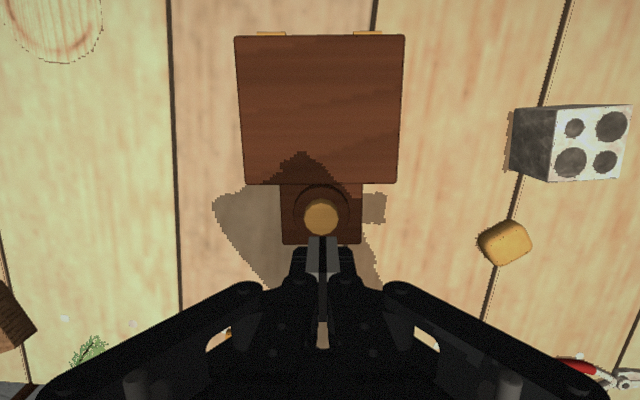

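The button is at (321,217), with the fingertips just in front of and above it. Pressing now.

{"op": "servo_tool", "data": {
  "moves": [
    [[8,-2,0,0],[8,0,0,0],[6,0,0,0],[4,0,0,0],[3,0,0,0],[2,0,0,0],[0,0,0,0],[0,0,0,0]]
  ]
}}

```text
clock: 4.25
position: [0.5105, 0.1616, 0.0352]
tcp_rot: [0.477, 0.522, -0.477, 0.522]
force: [0.2, 0.7, 0.8]
opening: 0.0002
```

```bash
python3 - <<'E'
from h import *
from bench import arm
st=arm.state();print(st['position'],st['force'])
cv2.imwrite('pics/w3.png',arm.read_camera('wrist'))
E
```

```text
[0.51052258 0.1615618  0.03517676] [0.2269747  0.67316167 0.83221835]
```

View pics/w3.png

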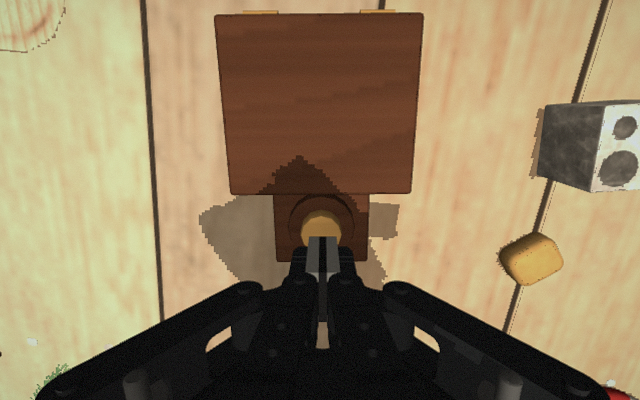

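```bash
python3 - <<'E'
from h import *
from bench import arm
st=arm.state();pw=arm.camera_params('wrist')
Rt=R.from_quat(st['tcp_rot'])
print('tcp',proj(pw,st['position']))
for d in [(0,.011,0),(0,-.011,0),(0,.011,.0145),(-.02,.011,0)]: print(d,proj(pw,st['position']+Rt.apply(d)))
print(proj(pw,case_pts([.578,.1671],.0924)).round(1))
b=case_pts([.578,.1671],.0924)[-1]
for dz in(0,-.006): print(proj(pw,b+[0,0,dz]))
im=cv2.imread('pics/w3.png');cv2.imwrite('pics/w3z.png',cv2.resize(im[170:290,250:390],None,fx=5,fy=5,interpolation=3))
E
```

```text
tcp [322.08601358 230.45767604]
(0, 0.011, 0) [322.09167037 212.67041496]
(0, -0.011, 0) [322.08054543 247.65176478]
(0, 0.011, 0.0145) [347.3622906  212.68289383]
(-0.02, 0.011, 0) [322.06426586 225.7241292 ]
[[414.6 195.5]
 [232.4 195.5]
 [216.9  12.5]
 [430.4  12.5]
 [368.9 263. ]
 [277.6 262.9]
 [323.4 235.7]]
[323.38482995 235.74935026]
[323.35216033 231.57457503]
```

View pics/w3z.png

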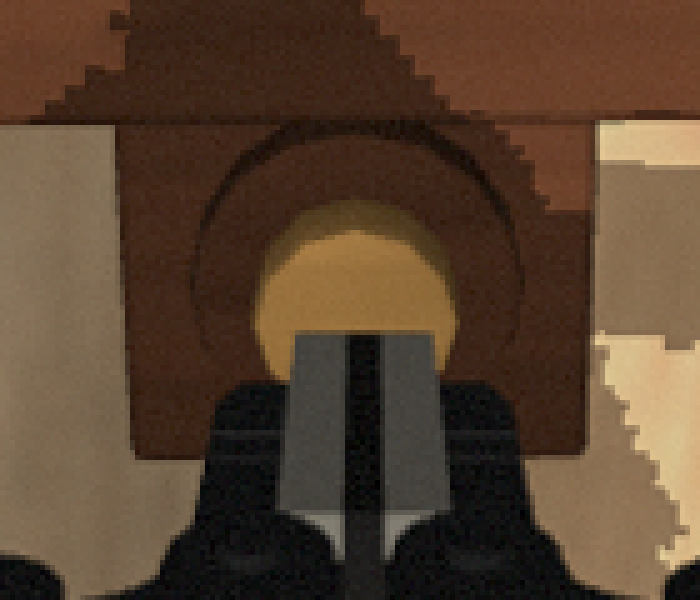

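The wrist view doesn't settle it: the lid is still shut and the force is only about 0.8 N. I'll check the tip height in the scene camera.

```bash
python3 - <<'E'
from h import *
from bench import arm
st=arm.state();ps=arm.camera_params('scene');im=arm.read_camera('scene')
print(proj(ps,st['position']))
b=case_pts([.578,.1671],.0924)[-1];print(proj(ps,b))
cv2.imwrite('pics/s1.png',cv2.resize(im[100:260,170:370],None,fx=4,fy=3.75,interpolation=3))
pt=arm.camera_params('top');im=arm.read_camera('top');cv2.imwrite('pics/t1.png',im);print(proj(pt,st['position']))
E
```

```text
[245.02131858 199.83554482]
[244.97185679 197.05518385]
[269.22092638 212.45112093]
```

View pics/s1.png

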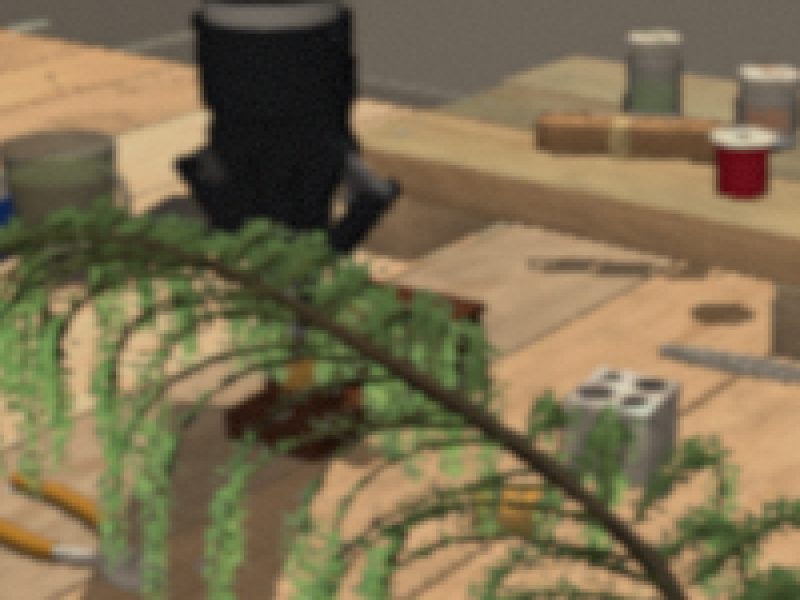

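The scene view shows the grey fingertip at about (244,196), right on or just above the button (244.5,200). The fern blocks any finer reading. I'll press on in small steps, watching the force.

{"op": "servo_tool", "data": {
  "moves": [
    [[2,0,0,0],[0,0,0,0]]
  ]
}}

```text
clock: 4.57
position: [0.5105, 0.1614, 0.0331]
tcp_rot: [0.477, 0.522, -0.477, 0.522]
force: [0.2, -0.5, 0.2]
opening: 0.0004
```

{"op": "servo_tool", "data": {
  "moves": [
    [[2,0,0,0],[0,0,0,0]]
  ]
}}

```text
clock: 4.73
position: [0.5103, 0.1614, 0.0309]
tcp_rot: [0.476, 0.522, -0.477, 0.522]
force: [-0.0, -0.8, -0.6]
opening: -0.0001
```

```bash
python3 - <<'E'
from h import *
from bench import arm
st=arm.state();print(st['clock'],st['position'],st['force'])
im=arm.read_camera('wrist');cv2.imwrite('pics/w4.png',cv2.resize(im[170:290,250:390],None,fx=5,fy=5,interpolation=3))
E
```

```text
4.7333 [0.51031313 0.16140758 0.03089585] [-0.04266711 -0.80589947 -0.64665694]
```

View pics/w4.png

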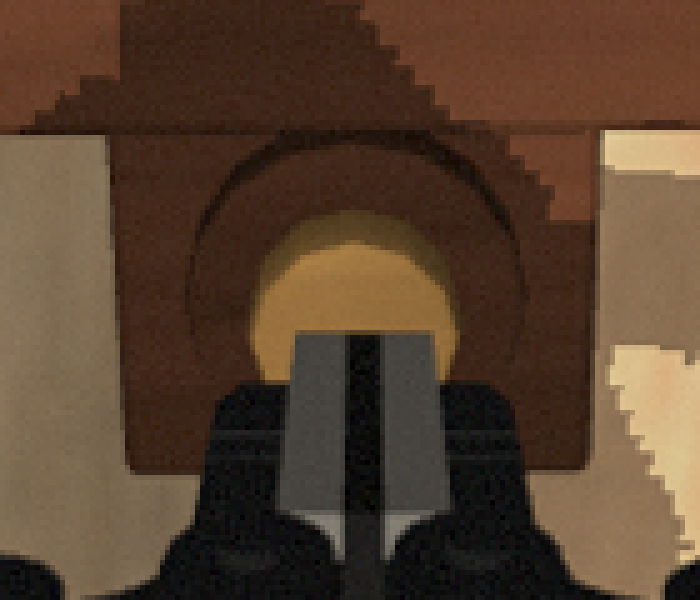

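Still no contact, and the button and collar shift together in the view, so the button hasn't gone down. The tips must be shorter than the model, so I'll keep going in small steps.

{"op": "servo_tool", "data": {
  "moves": [
    [[2,0,0,0],[2,0,0,0],[0,0,0,0]]
  ]
}}

```text
clock: 5.03
position: [0.5102, 0.1614, 0.0268]
tcp_rot: [0.476, 0.522, -0.477, 0.522]
force: [0.0, 0.5, 0.4]
opening: 0.0001
```

{"op": "servo_tool", "data": {
  "moves": [
    [[2,0,0,0],[1,0,0,0],[0,0,0,0]]
  ]
}}

```text
clock: 5.28
position: [0.5103, 0.1614, 0.0239]
tcp_rot: [0.476, 0.522, -0.477, 0.522]
force: [0.1, 1.2, -0.0]
opening: 0.0001
```

```bash
python3 - <<'E'
from h import *
from bench import arm
st=arm.state();print(st['clock'],st['position'],st['force'])
im=arm.read_camera('wrist');cv2.imwrite('pics/w5.png',im)
E
```

```text
5.2833 [0.51028912 0.16141977 0.02388163] [ 0.08430818  1.23760969 -0.02575511]
```

View pics/w5.png

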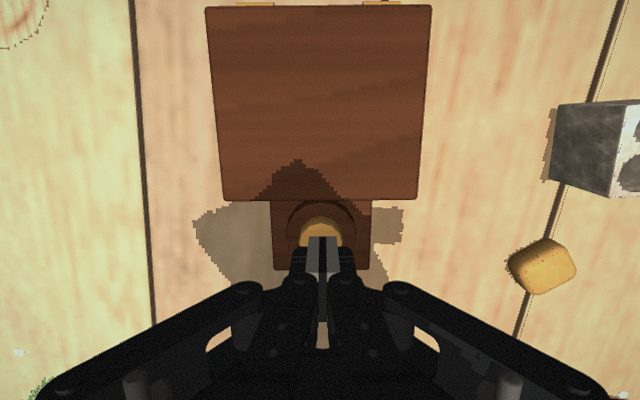

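No contact yet. Solving the fingertip's pixel (236 row) against the camera pose suggests the visible tips are some 27–35 mm short of the TCP. Contact should then come at TCP z of about 0.006–0.015. I'll continue in small steps, guarded by force.

{"op": "servo_tool", "data": {
  "moves": [
    [[2,0,0,0],[2,0,0,0],[0,0,0,0]]
  ]
}}

```text
clock: 5.58
position: [0.5103, 0.1614, 0.0198]
tcp_rot: [0.476, 0.522, -0.477, 0.522]
force: [-0.6, -0.3, -0.0]
opening: -0.0
```

```bash
python3 - <<'E'
from h import *
from bench import arm
st=arm.state();print(st['clock'],st['position'],st['force'])
im=arm.read_camera('wrist');cv2.imwrite('pics/w6.png',cv2.resize(im[170:290,250:390],None,fx=5,fy=5,interpolation=3))
im=arm.read_camera('top');cv2.imwrite('pics/t2.png',cv2.resize(im[100:280,180:380],None,fx=4,fy=3.3,interpolation=3))
E
```

```text
5.5833 [0.51029285 0.16136736 0.01981829] [-0.55920898 -0.25512717 -0.02712193]
```

View pics/w6.png

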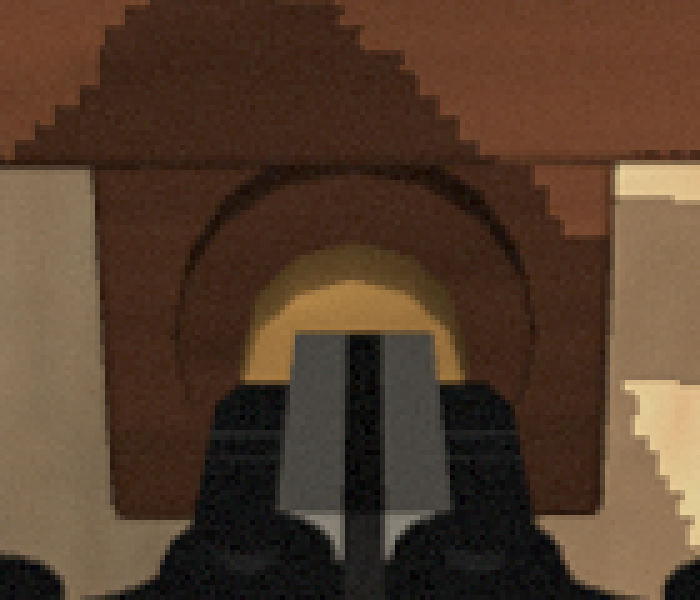

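View pics/t2.png

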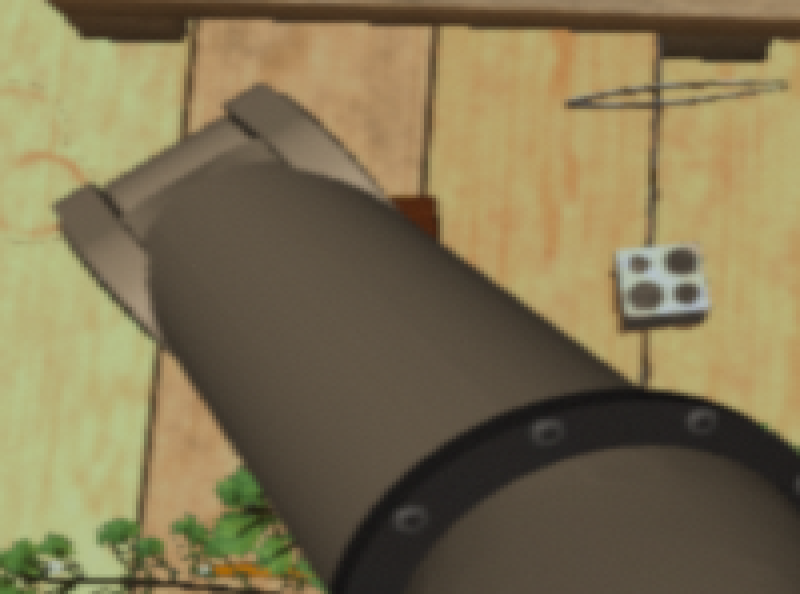

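The button's far edge (zoomed row 284) is closing on the tip edge (332), so the tip is still above it. The arm covers the top camera's view. Continuing.

{"op": "servo_tool", "data": {
  "moves": [
    [[2,0,0,0],[2,0,0,0],[0,0,0,0]]
  ]
}}

```text
clock: 5.93
position: [0.5102, 0.1614, 0.0158]
tcp_rot: [0.476, 0.523, -0.477, 0.522]
force: [-0.8, -0.8, -0.2]
opening: -0.0002
```

{"op": "servo_tool", "data": {
  "moves": [
    [[2,0,0,0],[0,0,0,0]]
  ]
}}

```text
clock: 6.1
position: [0.5106, 0.1615, 0.0141]
tcp_rot: [0.477, 0.522, -0.477, 0.522]
force: [-0.7, -0.5, 1.1]
opening: 0.0001
```

{"op": "servo_tool", "data": {
  "moves": [
    [[2,0,0,0],[0,0,0,0]]
  ]
}}

```text
clock: 6.27
position: [0.5105, 0.1615, 0.012]
tcp_rot: [0.477, 0.522, -0.476, 0.522]
force: [-0.7, -0.0, 0.1]
opening: 0.0002
```

```bash
python3 - <<'E'
from h import *
from bench import arm
st=arm.state();print(st['clock'],st['position'],st['force'])
im=arm.read_camera('wrist');cv2.imwrite('pics/w7.png',cv2.resize(im[170:290,250:390],None,fx=5,fy=5,interpolation=3))
E
```

```text
6.2667 [0.51054851 0.16152607 0.01203541] [-0.74228896 -0.02021182  0.14285484]
```

View pics/w7.png

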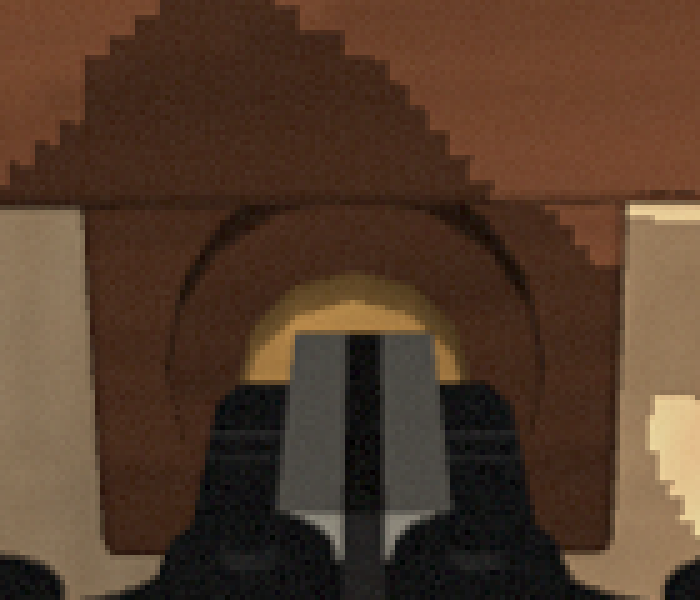

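The visible side of the button has shrunk from 39 to 30 zoomed pixels, so it is starting to go down. A few millimetres more.

{"op": "servo_tool", "data": {
  "moves": [
    [[2,0,0,0],[0,0,0,0]]
  ]
}}

```text
clock: 6.48
position: [0.5106, 0.1615, 0.0102]
tcp_rot: [0.477, 0.522, -0.477, 0.522]
force: [-1.5, 0.1, 3.8]
opening: -0.0005
```

{"op": "servo_tool", "data": {
  "moves": [
    [[2,0,0,0],[0,0,0,0]]
  ]
}}

```text
clock: 6.65
position: [0.5106, 0.1615, 0.0089]
tcp_rot: [0.476, 0.522, -0.477, 0.523]
force: [-2.9, -1.8, 10.9]
opening: -0.0002
```

```bash
python3 - <<'E'
from h import *
from bench import arm
st=arm.state();print(st['clock'],st['position'],st['force'])
im=arm.read_camera('wrist');cv2.imwrite('pics/w8.png',im)
E
```

```text
6.65 [0.51060228 0.16152224 0.00892383] [-2.88528151 -1.84289978 10.91161373]
```

View pics/w8.png

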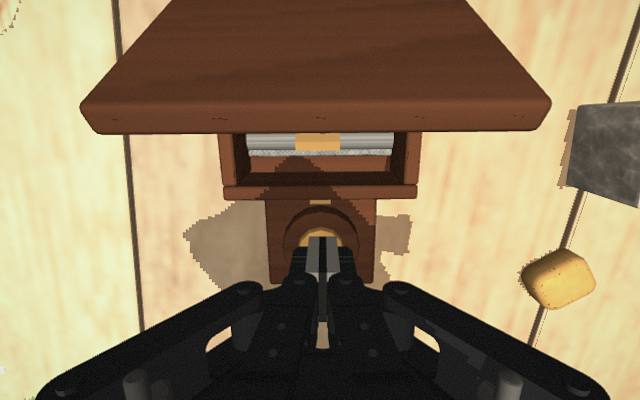

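The lid has sprung up; its front edge spans (80,105) to (550,105), and the compartment and rings show beneath it. The force was 11 N with the button fully down, and the fingertip sits about 27 mm short of the TCP. I'll retract straight up to tip z of about 0.1.

{"op": "servo_tool", "data": {
  "moves": [
    [[-4,0,0,0],[-10,0,0,0],[-15,0,0,0],[-15,0,0,0],[-12,0,0,0],[-9,0,0,0],[0,0,0,0],[0,0,0,0]]
  ]
}}

```text
clock: 7.37
position: [0.5108, 0.1614, 0.0735]
tcp_rot: [0.477, 0.522, -0.476, 0.523]
force: [0.0, -0.3, -1.4]
opening: -0.0002
```

{"op": "servo_tool", "data": {
  "moves": [
    [[0,10,0,0],[0,10,0,0],[0,8,0,0],[0,6,0,0],[0,6,0,0],[0,0,0,0],[0,0,0,0]]
  ]
}}

```text
clock: 7.95
position: [0.5504, 0.1652, 0.0729]
tcp_rot: [0.476, 0.523, -0.477, 0.522]
force: [-0.2, 0.1, -0.2]
opening: 0.0001
```

```bash
python3 - <<'E'
from h import *
from bench import arm
st=arm.state();print(st['clock'],st['position'],st['force'])
im=arm.read_camera('wrist');cv2.imwrite('pics/w9.png',im)
im=arm.read_camera('scene');cv2.imwrite('pics/s9.png',cv2.resize(im[100:260,170:370],None,fx=4,fy=3.75,interpolation=3))
E
```

```text
7.95 [0.55042129 0.16518677 0.07287728] [-0.19793775  0.0633782  -0.20376643]
```

View pics/w9.png

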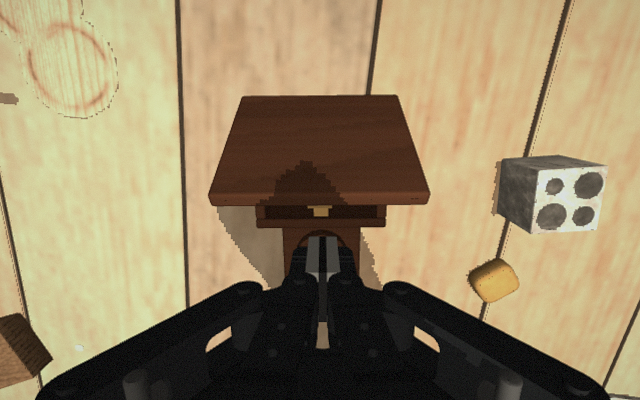

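View pics/s9.png

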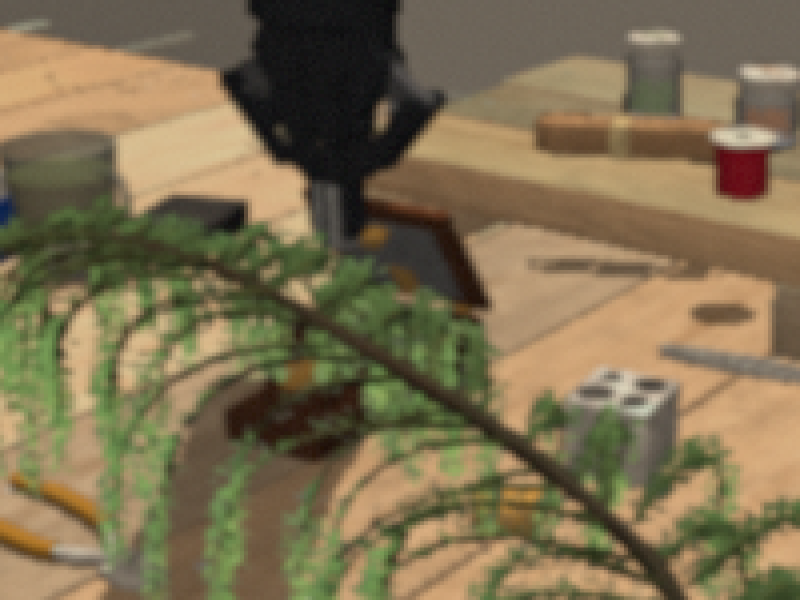

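The wrist view shows the lid at about 60°, with its front edge along row 195 from (208,195) to (430,195). The scene view shows the grey finger tips in front of the lid's lining at zoomed (335,235). Pushing gently.

{"op": "servo_tool", "data": {
  "moves": [
    [[0,5,0,0],[0,5,0,0],[0,5,0,0],[0,5,0,0],[0,5,0,0],[0,5,0,0],[0,5,0,0],[0,5,0,0]]
  ]
}}

```text
clock: 8.72
position: [0.5861, 0.1689, 0.0778]
tcp_rot: [0.473, 0.524, -0.479, 0.521]
force: [-31.8, -10.1, 69.7]
opening: -0.0001
```

```bash
python3 - <<'E'
from h import *
from bench import arm
st=arm.state();print(st['clock'],st['position'],st['force'])
im=arm.read_camera('wrist');cv2.imwrite('pics/w10.png',im)
E
```

```text
8.7167 [0.58610354 0.16888121 0.07775883] [-31.76241931 -10.0667705   69.68789706]
```

View pics/w10.png

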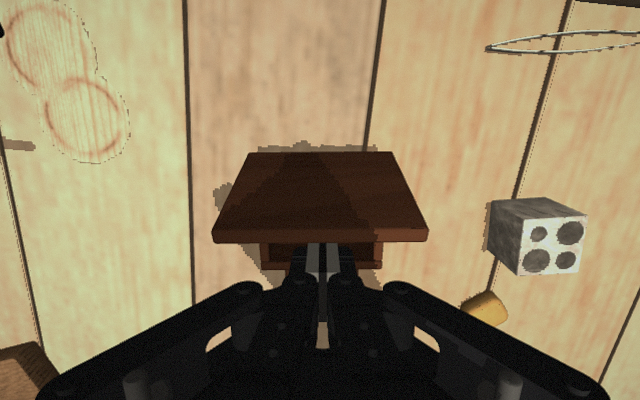

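The force is 70 N, directed along the lid's plane: the lid edge has caught under a ledge on the gripper above the pads. I'll back off now.

{"op": "servo_tool", "data": {
  "moves": [
    [[-2,-6,0,0],[-2,-8,0,0],[0,-8,0,0],[0,-8,0,0],[0,0,0,0]]
  ]
}}

```text
clock: 9.18
position: [0.5582, 0.1659, 0.0765]
tcp_rot: [0.476, 0.523, -0.477, 0.522]
force: [0.5, -0.5, -0.6]
opening: -0.0002
```

```bash
python3 - <<'E'
from h import *
from bench import arm
st=arm.state();print(st['clock'],st['position'],st['force'])
pw=arm.camera_params('wrist');im=arm.read_camera('wrist');cv2.imwrite('pics/w11.png',im)
# expected inner front lid edge at angles
for th in (.9,1.05,1.2):
    P=[]
    for y in(-.047,.047):
        for o in (0,.009):
            x=.041-.083*np.cos(th)+o*np.sin(th);z=.041+.083*np.sin(th)+o*np.cos(th)
            k,s_=np.cos(.0924),np.sin(.0924);P.append([.578+k*x-s_*y,.1671+s_*x+k*y,z])
    print(th,proj(pw,np.array(P)).round(0).tolist())
im=arm.read_camera('scene');cv2.imwrite('pics/s11.png',cv2.resize(im[100:220,190:340],None,fx=5.3,fy=5,interpolation=3))
E
```

```text
9.1833 [0.55824192 0.16586396 0.07651573] [ 0.53838972 -0.45371894 -0.64896243]
0.9 [[420.0, 237.0], [425.0, 228.0], [226.0, 237.0], [222.0, 227.0]]
1.05 [[427.0, 222.0], [432.0, 209.0], [220.0, 222.0], [215.0, 209.0]]
1.2 [[433.0, 202.0], [438.0, 185.0], [214.0, 202.0], [209.0, 185.0]]
```

View pics/w11.png

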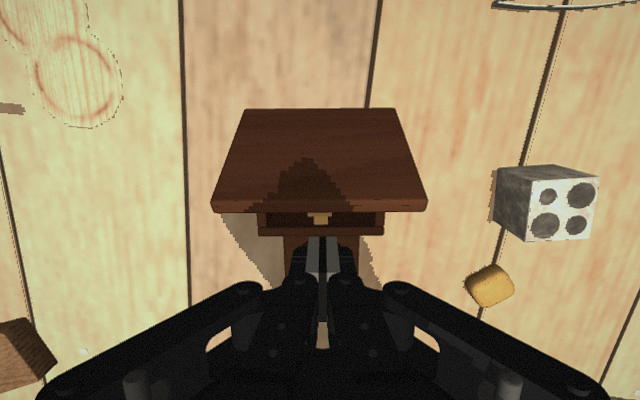

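View pics/s11.png

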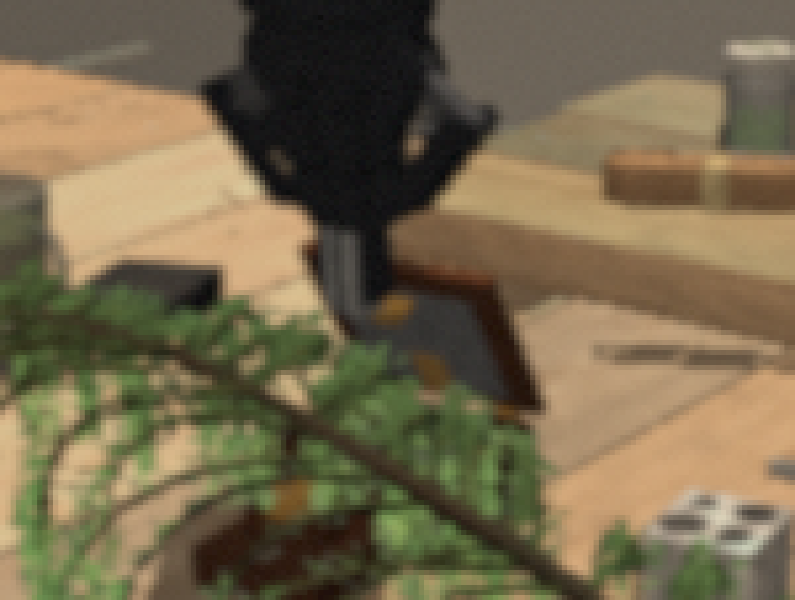

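```bash
python3 - <<'E'
from h import *
from bench import arm
st=arm.state();ps=arm.camera_params('scene');Rt=R.from_quat(st['tcp_rot'])
for h in (-.02,-.01,0,.01,.027,.04,.05,.073,.1): 
    for y in (0,.01): print(h,y,proj(ps,st['position']+Rt.apply([-h,y,0])).round(1),end=' ')
    print()
print(190+np.array([355,355,305])/5.3,100+np.array([320,225,245])/5)
E
```

```text
-0.02 0 [258.7 182.2] -0.02 0.01 [261.4 180.6] 
-0.01 0 [258.4 177.9] -0.01 0.01 [261.2 176.3] 
0 0 [258.2 173.5] 0 0.01 [260.9 172. ] 
0.01 0 [257.9 169.1] 0.01 0.01 [260.7 167.6] 
0.027 0 [257.5 161.6] 0.027 0.01 [260.3 160.1] 
0.04 0 [257.2 155.7] 0.04 0.01 [260.  154.3] 
0.05 0 [256.9 151.2] 0.05 0.01 [259.7 149.8] 
0.073 0 [256.3 140.5] 0.073 0.01 [259.2 139.2] 
0.1 0 [255.5 127.7] 0.1 0.01 [258.5 126.5] 
[256.98113208 256.98113208 247.54716981] [164. 145. 149.]
```

```bash
python3 - <<'E'
from h import *
from bench import arm
st=arm.state();pn=arm.camera_params('wrist');Rn=R.from_quat(st['tcp_rot'])
off=Rn.inv().apply(pn['position']-st['position']);ro=Rn.inv()*R.from_quat(pn['orientation'])
def cam(pos,q):
    p=dict(pn);r=R.from_quat(q);p['position']=np.array(pos)+r.apply(off);p['orientation']=(r*ro).as_quat();return p
def lid(th):
    P=[]
    for l in(.083,-.001):
      for o in (0,.009):
        for y in(-.047,.047):
            x=.041-l*np.cos(th)+o*np.sin(th);z=.041+l*np.sin(th)+o*np.cos(th)
            k,s=np.cos(.0924),np.sin(.0924);P.append([.578+k*x-s*y,.1671+s*x+k*y,z])
    return np.array(P)
q0=[.473,.524,-.479,.521]
for nm,p in (('w10',cam([.5861,.1689,.0778],q0)),('w11',pn)):
    for th in (1,1.05,1.1,1.15,1.2,1.3): print(nm,th,proj(p,lid(th)).round(0)[:,1].tolist(),lid(th)[0,2].round(4))
E
```

```text
w10 1 [280.0, 280.0, 271.0, 271.0, 162.0, 162.0, 152.0, 152.0] 0.1108
w10 1.05 [276.0, 276.0, 266.0, 266.0, 162.0, 162.0, 151.0, 151.0] 0.113
w10 1.1 [271.0, 271.0, 260.0, 260.0, 162.0, 162.0, 151.0, 151.0] 0.115
w10 1.15 [266.0, 266.0, 254.0, 254.0, 162.0, 162.0, 151.0, 151.0] 0.1168
w10 1.2 [260.0, 260.0, 247.0, 247.0, 162.0, 162.0, 150.0, 150.0] 0.1184
w10 1.3 [247.0, 247.0, 231.0, 231.0, 162.0, 162.0, 150.0, 150.0] 0.121
w11 1 [231.0, 231.0, 219.0, 219.0, 122.0, 122.0, 110.0, 110.0] 0.1108
w11 1.05 [225.0, 225.0, 212.0, 212.0, 122.0, 122.0, 110.0, 110.0] 0.113
w11 1.1 [219.0, 219.0, 205.0, 205.0, 122.0, 122.0, 109.0, 109.0] 0.115
w11 1.15 [213.0, 213.0, 197.0, 197.0, 122.0, 122.0, 109.0, 109.0] 0.1168
w11 1.2 [206.0, 206.0, 189.0, 189.0, 122.0, 122.0, 109.0, 109.0] 0.1184
w11 1.3 [190.0, 190.0, 170.0, 170.0, 122.0, 122.0, 108.0, 108.0] 0.121
```

The geometry now fits. The lid turned with the finger to about 1.3 rad, then its rising edge (z about 0.121) met a ledge about 16 mm above the pad tips. I'll push again while rising along the edge's arc, so the edge stays within the 16 mm of free pad.

{"op": "servo_tool", "data": {
  "moves": [
    [[-1.5,5,0,0],[-1.5,5,0,0],[-2,5,0,0],[-2,5,0,0],[0,0,0,0]]
  ]
}}

```text
clock: 9.7
position: [0.5821, 0.1681, 0.0847]
tcp_rot: [0.477, 0.522, -0.476, 0.522]
force: [0.7, -0.1, 0.3]
opening: -0.0001
```

{"op": "servo_tool", "data": {
  "moves": [
    [[-1.5,4,0,0],[-1.5,4,0,0],[0,0,0,0]]
  ]
}}

```text
clock: 9.95
position: [0.5892, 0.1688, 0.0876]
tcp_rot: [0.477, 0.522, -0.476, 0.523]
force: [0.0, 0.5, 0.6]
opening: 0.0001
```

```bash
python3 - <<'E'
from h import *
from bench import arm
st=arm.state();print(st['clock'],st['position'],st['force'])
im=arm.read_camera('wrist');cv2.imwrite('pics/w12.png',im)
E
```

```text
9.95 [0.58924476 0.16877529 0.08760156] [0.02141259 0.49207404 0.56107608]
```

View pics/w12.png

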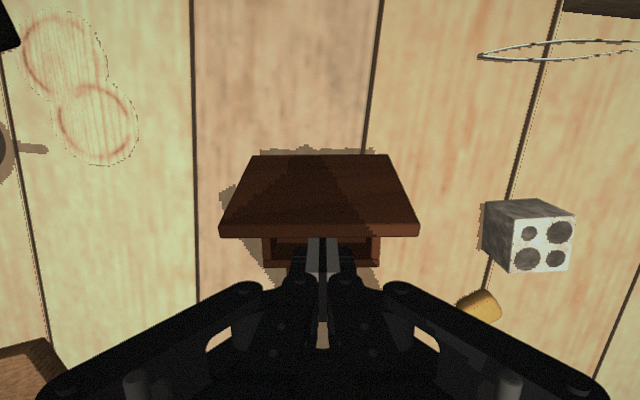

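```bash
python3 - <<'E'
from h import *
from bench import arm
st=arm.state();p=arm.camera_params('wrist')
def lid(th,o,y):
    x=.041-.083*np.cos(th)+o*np.sin(th);z=.041+.083*np.sin(th)+o*np.cos(th)
    k,s=np.cos(.0924),np.sin(.0924);return np.array([.578+k*x-s*y,.1671+s*x+k*y,z])
for th in (1.1,1.15,1.2,1.25,1.3,1.35): print(th,[proj(p,lid(th,o,-.047)).round(1).tolist() for o in(0,.009)],lid(th,0,0)[2].round(4))
Rt=R.from_quat(st['tcp_rot'])
for h in (.02,.027,.035,.043): print(h,[proj(p,st['position']+Rt.apply([-h,y,0]))[1].round(1) for y in(.008,.011)])
im=cv2.imread('pics/w12.png');cv2.imwrite('pics/w12z.png',cv2.resize(im[190:290,250:390],None,fx=5.5,fy=5.5,interpolation=3))
E
```

```text
1.1 [[416.1, 265.3], [419.9, 254.7]] 0.115
1.15 [[417.8, 260.3], [421.5, 248.5]] 0.1168
1.2 [[419.4, 254.8], [423.0, 241.9]] 0.1184
1.25 [[421.0, 248.8], [424.4, 234.8]] 0.1198
1.3 [[422.5, 242.3], [425.8, 227.2]] 0.121
1.35 [[423.9, 235.3], [427.0, 219.2]] 0.122
0.02 [np.float64(231.1), np.float64(225.7)]
0.027 [np.float64(236.7), np.float64(231.0)]
0.035 [np.float64(243.6), np.float64(237.7)]
0.043 [np.float64(251.3), np.float64(245.2)]
```

View pics/w12z.png

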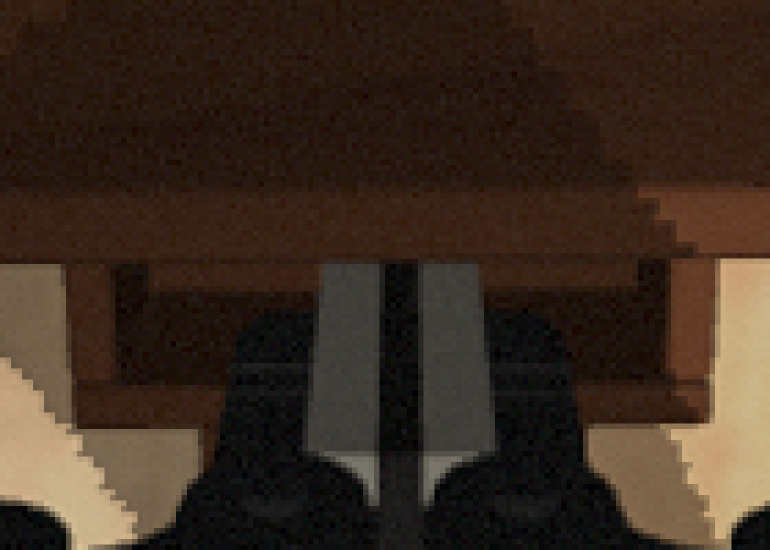

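The lid follows the finger (about 1.3 rad) with almost no force. The edge at row 237 is right at the tip row, so the overlap is only a few mm. I'll lower slightly and continue.

{"op": "servo_tool", "data": {
  "moves": [
    [[1,3,0,0],[0.5,4,0,0],[0,4,0,0],[0,4,0,0],[0,0,0,0]]
  ]
}}

```text
clock: 10.42
position: [0.6042, 0.17, 0.0857]
tcp_rot: [0.477, 0.522, -0.476, 0.522]
force: [0.6, -0.6, 0.9]
opening: -0.0004
```

```bash
python3 - <<'E'
from h import *
from bench import arm
st=arm.state();print(st['clock'],st['position'],st['force'])
im=arm.read_camera('wrist');cv2.imwrite('pics/w13.png',im)
E
```

```text
10.4167 [0.60416544 0.17004836 0.08572771] [ 0.59870459 -0.55045169  0.86495891]
```

View pics/w13.png

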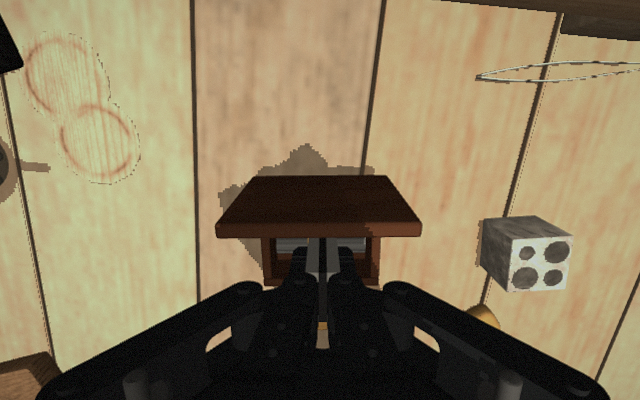

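The lid is near upright and following, with its edge at row 237 and negligible force. Continuing past upright.

{"op": "servo_tool", "data": {
  "moves": [
    [[0,3,0,0],[0,3,0,0],[0,3,0,0],[0,3,0,0],[0.5,3,0,0],[0,0,0,0]]
  ]
}}

```text
clock: 10.97
position: [0.6197, 0.1716, 0.0861]
tcp_rot: [0.477, 0.522, -0.476, 0.523]
force: [-0.1, -0.5, 3.7]
opening: -0.0001
```

```bash
python3 - <<'E'
from h import *
from bench import arm
st=arm.state();print(st['clock'],st['position'],st['force'])
im=arm.read_camera('wrist');cv2.imwrite('pics/w14.png',im)
im=arm.read_camera('scene');cv2.imwrite('pics/s14.png',cv2.resize(im[100:220,190:340],None,fx=5.3,fy=5,interpolation=3))
E
```

```text
10.9667 [0.61970243 0.17162524 0.08608294] [-0.07347396 -0.45939739  3.65772056]
```

View pics/w14.png

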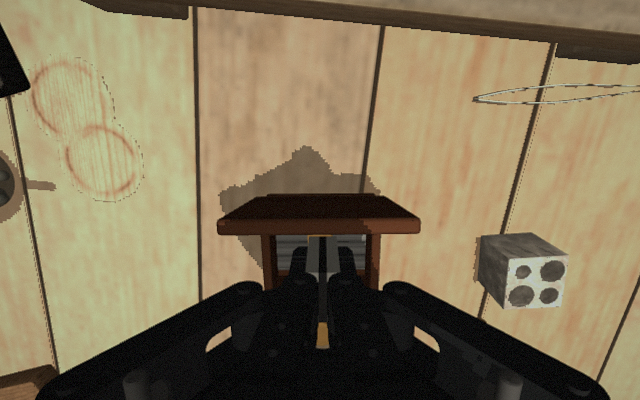

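View pics/s14.png

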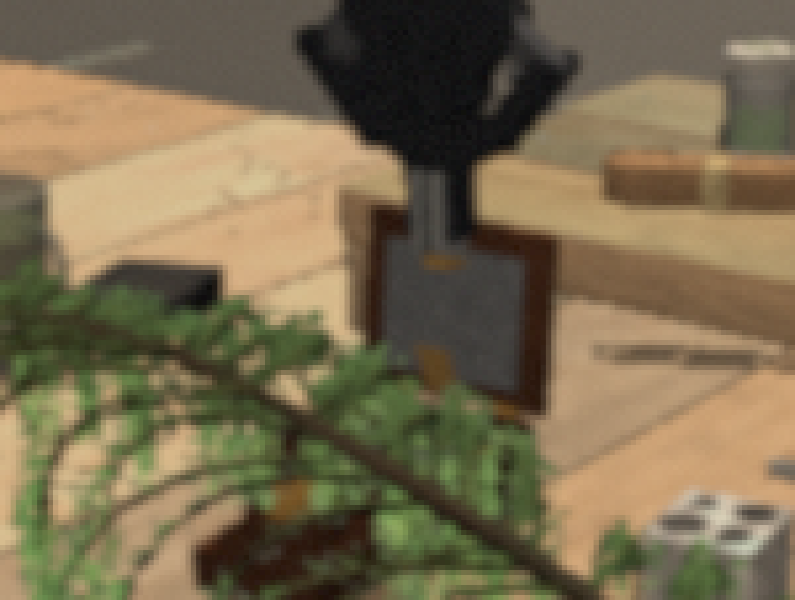

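The scene view shows the lid standing about upright, with the finger tips on its lining just below the edge at zoomed (440,245). The wrist view shows the edge at row 234. The force is slightly upward (3.7 N), so I'll rise 2 mm while continuing.

{"op": "servo_tool", "data": {
  "moves": [
    [[-1.5,2,0,0],[-1,3,0,0],[0,3,0,0],[0,3,0,0],[0,0,0,0]]
  ]
}}

```text
clock: 11.48
position: [0.6295, 0.1723, 0.0874]
tcp_rot: [0.477, 0.522, -0.477, 0.522]
force: [0.7, -0.4, -0.4]
opening: -0.0002
```

```bash
python3 - <<'E'
from h import *
from bench import arm
st=arm.state();print(st['clock'],st['position'],st['force'])
im=arm.read_camera('wrist');cv2.imwrite('pics/w15.png',im)
im=arm.read_camera('scene');cv2.imwrite('pics/s15.png',cv2.resize(im[100:220,190:340],None,fx=5.3,fy=5,interpolation=3))
p=arm.camera_params('wrist')
def lid(th,o,y,l=.083):
    x=.041-l*np.cos(th)+o*np.sin(th);z=.041+l*np.sin(th)+o*np.cos(th)
    k,s=np.cos(.0924),np.sin(.0924);return np.array([.578+k*x-s*y,.1671+s*x+k*y,z])
for th in (1.4,1.5,1.6,1.7,1.8,1.9): print(th,[proj(p,lid(th,o,-.047)).round(1).tolist() for o in(0,.009)])
E
```

```text
11.4833 [0.62953825 0.17230261 0.08741781] [ 0.69438938 -0.40258266 -0.43124867]
1.4 [[417.6, 303.5], [420.1, 289.6]]
1.5 [[419.6, 290.1], [421.7, 274.5]]
1.6 [[421.3, 275.2], [422.8, 258.0]]
1.7 [[422.4, 259.0], [423.4, 240.7]]
1.8 [[423.0, 241.9], [423.4, 222.9]]
1.9 [[423.1, 224.2], [422.8, 205.1]]
```

View pics/w15.png

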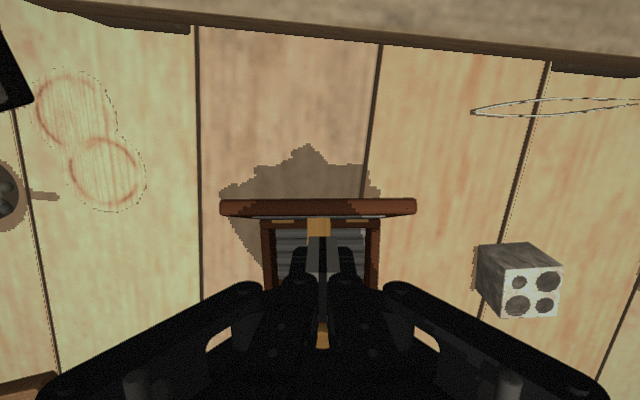

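View pics/s15.png

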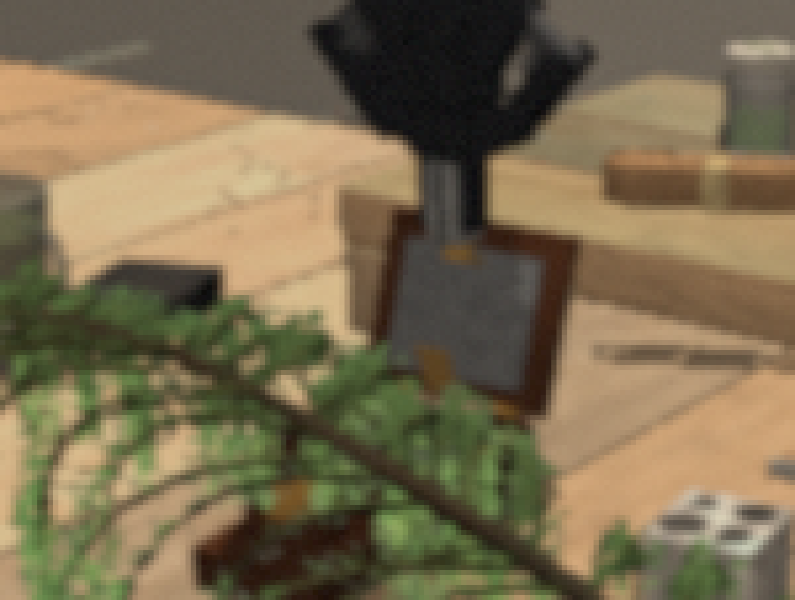

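The lid has sunk back. Its edge rows at 200 and 218 match about 1.93 rad, and the inside face and catch now show to the wrist camera. I'll withdraw straight back, then up.

{"op": "servo_tool", "data": {
  "moves": [
    [[0,-5,0,0],[0,-10,0,0],[0,-15,0,0],[-10,-15,0,0],[-25,-10,0,0],[-30,0,0,0],[-25,0,0,0],[0,0,0,0]]
  ]
}}

```text
clock: 12.25
position: [0.576, 0.1688, 0.1833]
tcp_rot: [0.479, 0.521, -0.474, 0.524]
force: [0.7, 0.3, 0.4]
opening: 0.0001
```

{"op": "servo_tool", "data": {
  "moves": [
    [[-20,0,0,0],[0,0,0,0],[0,0,0,0],[0,0,0,0]]
  ]
}}

```text
clock: 12.58
position: [0.5734, 0.1671, 0.1968]
tcp_rot: [0.476, 0.523, -0.477, 0.522]
force: [0.4, 0.1, -0.7]
opening: 0.0001
```

```bash
python3 - <<'E'
from h import *
from bench import arm
st=arm.state();print(st['clock'],st['position'],st['force'],abs(st['qvel']).max())
im=arm.read_camera('wrist');cv2.imwrite('pics/w16.png',im)
im=arm.read_camera('scene');cv2.imwrite('pics/s16.png',im)
p=arm.camera_params('wrist')
def lid(th,o,y,l=.083):
    x=.041-l*np.cos(th)+o*np.sin(th);z=.041+l*np.sin(th)+o*np.cos(th)
    k,s=np.cos(.0924),np.sin(.0924);return np.array([.578+k*x-s*y,.1671+s*x+k*y,z])
for th in (1.6,1.7,1.8,1.9,1.95): print(th,[proj(p,lid(th,o,-.047)).round(1).tolist() for o in(0,.009)])
E
```

```text
12.5833 [0.57338584 0.1671089  0.19680098] [ 0.40733445  0.08417743 -0.73018969] 0.0135792748692302
1.6 [[384.4, 134.6], [385.0, 122.5]]
1.7 [[384.8, 123.4], [385.2, 111.2]]
1.8 [[385.0, 112.2], [385.2, 100.0]]
1.9 [[385.1, 101.1], [385.0, 89.3]]
1.95 [[385.0, 95.7], [384.8, 84.2]]
```

View pics/w16.png

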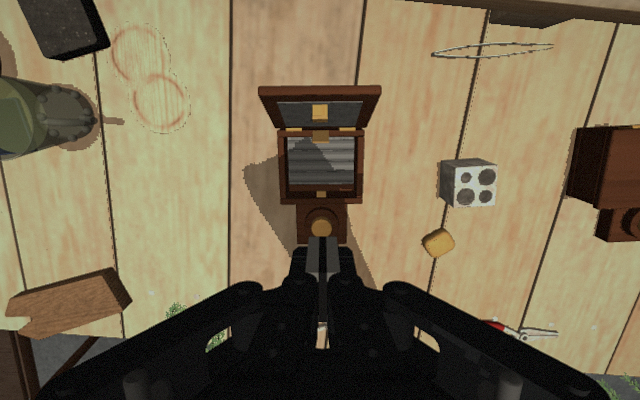

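View pics/s16.png

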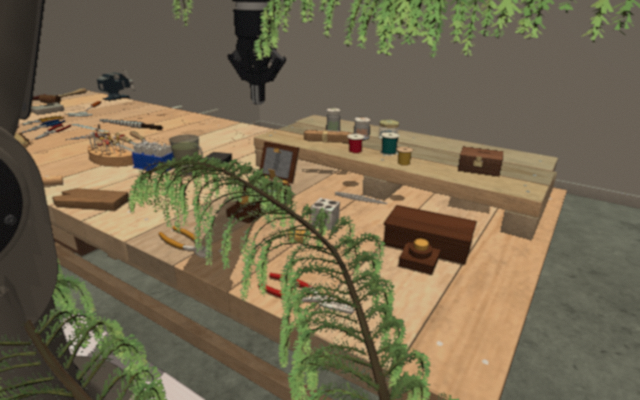

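The wrist view shows the small lid fully open: its edge is at rows 86–97, where 1.95 rad predicts 84–96. The scene view shows the long case shut at (430,230), with the gripper clear of everything at (257,90). Handing in.

```bash
python3 -c "
from bench import arm
print(arm.sign_off())"
```

```text
the job is handed in; nothing more can be done
None
```

The small case's lid now rests fully open on its own, and the long case is still shut. However, one of the pushes reached about 77 N, which may count against the 40 N limit.

**What I did:** I pressed the small case's button with shut fingers until the lid sprang up. I then followed the lid's edge back past upright at about 0.5 rad/s and withdrew. I handed the job in at about 12.7 s.

**Last checks:**
- **Small lid:** the wrist image puts it at about 1.94 rad. I took only one image after withdrawing, so I judged it at rest from its angle, which matches the stop at 1.95 rad.
- **Long case:** it looks shut in the scene view.
- **Robot:** the force reading is below 1 N and the gripper is well clear of everything.

**What disagreed or went wrong:**
- **Finger length:** the fingertips sat about 27 mm short of the stated TCP. The button only went down at TCP z ≈ 0.01, not at the expected 0.036.
- **Overload on the first push:** the rising lid edge caught under a ledge on the gripper above the pads. The force reached about 77 N in total (70 N of it upward) before I backed off. That is below the 120 N wrist limit. If the ledge counts as the gripper's body, it passed the 40 N limit, and I can't tell which. The second push stayed below about 4 N.

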